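# Isolate the stirrer and hold the vial carrier clear of it

## Task

First switch the stirrer off at its isolator: turn the red handle clockwise from the green mark fully home to the black mark. Then take the vial carrier by its black handle bar, lift it straight off the stirrer until its underside is at least 5 cm above the plate, and finish while holding it there: the program ends with the carrier still in the gripper, level and steady, all four blue-capped vials in their sockets and the handle still off. Keep the carrier level all the way and leave everything else on the bench alone.

Things in the scene. Friction and masses are not known exactly. Their poses are not given: they have to be found in the camera images.
- switch (a joint): Red rotary handle of the isolator, vertical axis. Value in rad: 0 = OFF, 1.05 = ON, both hard stops. ON to OFF is CLOCKWISE from above, 60 degrees. It snaps over-centre: it resists with up to about 0.1 N m until halfway (0.525), then is pulled to the nearer stop and stays there. Starts at or near ON.
- isolator: Fixed grey box 130 x 130 x 60 mm with yellow top and red rotary handle. Origin: centre of underside, z up. A black mark on the top towards its -x is OFF; a green mark, 1.05 rad anticlockwise from there (seen from above), is ON. The white-striped end of the handle is the pointer: at joint value q the bar lies at angle q from the isolator's x axis, pointer towards -x at 0.
- handle_axis (a point): Point on the handle's vertical turning axis, 93 mm above the bench, a good height to pinch across the bar. The bar is 78 mm long and 18 mm wide, from 73 to 105 mm above the bench, on a red disc 52 mm across (63 to 73 mm). Axes as the isolator's: they do not turn with the handle.
- stirrer: White bench stirrer, fixed, 180 x 180 mm, with a round dark steel top plate 176 mm across, whose top face is 85 mm above the bench. Origin: centre of the underside.
- stirrer_top (a point): Centre of the stirrer's top face, 85 mm above the bench; z up.
- carrier: Aluminium vial carrier loose on the stirrer: block 150 (x) x 100 (y) x 28 (z) mm with four sockets 22 mm deep at x = +-34, y = +-28 mm, and a black handle bar along x on two steel posts over its middle. Origin: centre of underside, z up. It weighs 0.4 to 0.8 kg with its vials; centre of mass within a few mm of the middle.
- carrier_bar (a point): Middle of the carrier's black handle bar, 104 mm above the carrier's underside. The bar is 16 x 16 mm in section and 140 mm long along the carrier's x, with 124 mm free between the posts under it; the vials' tops are 32 mm below its underside.
- vial0: Amber vial with blue cap, 27 mm diameter, 58 mm tall, standing loosely (about 1 mm play) in the carrier's socket at x = +34, y = +28 mm, its underside 6 mm above the carrier's. Origin: centre of its underside.
- vial1: Amber vial with blue cap, 27 mm diameter, 58 mm tall, standing loosely (about 1 mm play) in the carrier's socket at x = +34, y = -28 mm, its underside 6 mm above the carrier's. Origin: centre of its underside.
- vial2: Amber vial with blue cap, 27 mm diameter, 58 mm tall, standing loosely (about 1 mm play) in the carrier's socket at x = -34, y = +28 mm, its underside 6 mm above the carrier's. Origin: centre of its underside.
- vial3: Amber vial with blue cap, 27 mm diameter, 58 mm tall, standing loosely (about 1 mm play) in the carrier's socket at x = -34, y = -28 mm, its underside 6 mm above the carrier's. Origin: centre of its underside.
- amber_bottle: Bystander, to be left alone: closed amber bottle, 72 mm diameter, 165 mm tall. Origin: centre of its underside.
- wash_bottle: Bystander, to be left alone: white squeeze bottle with red cap and thin red spout pointing along its own +x, 68 mm diameter, 195 mm tall. Origin: centre of its underside.
- beaker: Bystander, to be left alone: empty glass beaker, 84 mm diameter at the rim, 105 mm tall. Origin: centre of its underside.
- mortar: Bystander, to be left alone: white ceramic bowl, 100 mm diameter, 55 mm tall. Origin: centre of its underside.
- jar: Bystander, to be left alone: blue jar with white lid, 66 mm diameter, 80 mm tall. Origin: centre of its underside.
- spare_vial: Bystander, to be left alone: amber vial with WHITE cap standing on the bench, 27 mm diameter, 58 mm tall. Origin: centre of its underside.
- spatula: Bystander, to be left alone: lab spatula 200 mm long lying along its own x. Origin: centre of its underside (long middle).
Not all that is in view belongs to the job. Of the things like the isolator, leave any that is orange or turquoise; of the rest the larger one is meant.

How it is judged (in metres and radians):
On the way, in this order (a step that is already met when the one before it is completed fails the run):
1. the isolator's handle is fully at OFF, the carrier still on the stirrer (value of joint switch below 0.12 rad and z of carrier in the frame of stirrer_top below 0.01 m), for 0.2 s.
2. the carrier is held level in the fingers, at least 45 mm above the stirrer's plate (z of carrier in the frame of stirrer_top above 0.045 m and angle between carrier's own z axis and vertical below 0.1 rad and contact force between the fingers and carrier above 2 N), for 0.3 s.
At the end, for the whole second after the job is handed in: Held by the fingers (over 2 N), the carrier touches nothing else on the bench, over 45 mm above the plate, tilt under 0.1 rad, slower than 20 mm/s and 0.15 rad/s; the four vials sit in their sockets (within 8 mm of the socket floor); the handle is within 0.12 rad of OFF (all of step 2 and contact force between carrier and stirrer below 0.2 N and contact force between carrier and isolator below 0.2 N and contact force between carrier and amber_bottle below 0.2 N and contact force between carrier and wash_bottle below 0.2 N and contact force between carrier and beaker below 0.2 N and contact force between carrier and mortar below 0.2 N and contact force between carrier and jar below 0.2 N and contact force between carrier and spare_vial below 0.2 N and contact force between carrier and spatula below 0.2 N and z of each of vial0, vial1, vial2, vial3 in the frame of carrier below 0.014 m and distance between each of vial0, vial1, vial2, vial3 and carrier below 0.055 m and value of joint switch below 0.12 rad and linear speed of carrier below 0.02 m/s and angular speed of carrier below 0.15 rad/s); the arm keeps its last pose, push and grip.
It fails at once if the carrier is lifted more than 10 mm off the stirrer while the handle is not off (value of joint switch above 0.3 rad and z of carrier in the frame of stirrer_top above 0.01 m).
It fails at once if the carrier is tipped by more than 0.25 rad (angle between carrier's own z axis and vertical above 0.25 rad).
It fails at once if a bystander is moved more than 30 mm (distance of any of amber_bottle, wash_bottle, beaker, mortar, jar, spare_vial, spatula from where it was at the start of the episode above 0.03 m).
It also fails if it takes over 51 s, if anything falls off the work surface, if the arm or the gripper's body presses on something with over 40 N, if the wrist force passes 120 N, or if a joint passes its speed limit or range.

## Robot

A 6-joint arm with a two-finger parallel gripper is mounted at the origin on the work surface. World frame = base frame: x ahead of the robot, y to its left, z up, the work surface at z = 0. Lengths are in mm, angles in rad, forces in N, time in s.
With the tool pointing down it reaches from about 300 to 850 mm from the base axis. Payload 4.2 kg.
Tool frame: the origin (TCP) lies at the very end of the fingers, on their centre line; the grasp point (between the pads) lies 19 mm behind it; z points along the fingers, y is the direction in which the jaws open and shut (so a half turn about z gives the same grasp; the last joint's range is limited). The gripper opens to 91 mm and grips with 3 to 60 N. Pads are 32 mm wide; open, the fingers measure 118 mm over their backs; the gripper's body (76 mm by 178 mm) begins 60 mm behind the grasp point.
Start: joints at [1.175, 0.32, 1.565, -0, 1.257, -0.02], TCP at [211.038, 534.889, 213.976] pointing down, gripper open.
Joint ranges: [-3.11, 3.11], [-0.84, 2.01], [0.21, 2.61], [-1.34, 4.49], [0.05, 2.63], [-2.56, 2.56]. Speed limits (rad/s): [2.57, 2.57, 3.14, 3.14, 3.14, 3.14].

## Interface

Orientations are given as a 3x3 rotation matrix whose columns are the frame's x, y, z axes.
In Python, from station import status, vision, job gives the robot as it stands.
- The arm moves only by the tool apply_moves, never from a script. Its argument "motion" is a list of rows, each an object with "claw": the closure in counts, from 0 (fully open) to 255 (shut); "xyz": the shift along the world's x, y, z normalised to -1 to 1, where 1 is 0.02 m, a list of three; "turn": the turn about the world's z normalised to -1 to 1, where 1 is 90 degrees. In form: [{"claw": claw, "xyz": [dx, dy, dz], "turn": turn}, ...]. A call has exactly 10 rows; each row shifts and turns the commanded pose from where the row before left it; what a row does not reach is not made up. A row lasts 1/12 s, in which the tool goes at most 41.7 mm and 7.16 degrees, less where a joint would pass 70% of its speed; a pose out of reach is approached as far as the arm can. A call with a number of a shift or a turn outside -1 to 1 is refused whole. A call with a gripper value outside its range is refused whole. The fingers move at their own pace and stop on an object; the grip force is fixed at half the most. Time passes only in rows, so rows that do not move let the fingers close, or fill a call up. It gives the time, the measured TCP pose, the force and the opening at its end, in the units of the state.
- status.state(): the state, without advancing time (a new reading comes with each control period).
- vision.snapshot(name): name is "scene" or "top"; returns the picture (480x640x3 uint8, red, green, blue); there is no depth.
- vision.camera_params(name): a dict with "fx", "fy", "cx", "cy" (pixels), "k1" (the pictures are not rectified: a ray, as slopes to the right and down, at radius r is drawn at 1 + k1 r^2 times it, then the intrinsics apply), "rvec" (rotation vector, rad) and "tvec" (3), from world to camera coordinates, as OpenCV has them. Camera axes: x right, y down, z forward; pixel columns grow to the right and rows downward; lengths in mm; the calibration is good to about 2 mm. A picture is of the moment at which its call begins. camera_params takes no time and is no camera call.
- job.hand_in(): hands the job in, once; it reports no verdict.
The state is a dict: "clock": time; "q": joint angles; "qvel": joint speeds; "effort": joint torques, N m; "eef_pos": TCP position; "tcp_rot": TCP orientation; "ft_force": force on the tool from outside, world axes, zero at the start; "ft_torque": the same for the moment, N m; "gripper_width": finger opening in mm.
Only numpy, scipy, OpenCV 4.12 (cv2) and the standard library are available. Lean on these libraries where they do the work, as an engineer would, in place of code of your own. Each camera call takes 0.05 s, during which the arm holds its last target.

## Working session

There is one attempt and no reset: what is moved stays moved. The work goes in short steps, Python scripts to look and compute and a tool call to move; the robot and the scene stay as the last step left them, time stands still between calls to the robot, and variables do not carry over. Pictures are saved under pics/ and viewed, and the job is handed in when it is done.

Besides the shell and the picture viewer there is one more tool, called after "Emit:" as name([rows], argument=value, ...), one row to a line, values as JSON. apply_moves: Moves the arm, as the interface text tells. Its arguments: {"type":"object","properties":{"motion":{"type":"array"}},"required":["motion"]}

```bash
mkdir -p pics; python3 - <<'E'
from station import status, vision
import cv2
s=status.state(); print(s['clock'],s['eef_pos'],s['tcp_rot'],s['gripper_width'])
for n in('scene','top'):
    cv2.imwrite(f'pics/{n}0.png',vision.snapshot(n)[:,:,::-1]); print(n,vision.camera_params(n))
E
```

```text
0.0 [210.84876943 534.43271947 213.13125392] [[-9.30217844e-01  3.67007277e-01 -6.48660478e-04]
 [ 3.67007850e-01  9.30216467e-01 -1.60087336e-03]
 [ 1.58624859e-05 -1.72722445e-03 -9.99998508e-01]] 91.10113934655612
scene {'fx': 526.7073397608957, 'fy': 526.7073397608957, 'cx': 317.6469994552018, 'cy': 241.47371258957503, 'k1': -0.06988148555241207, 'rvec': array([ 1.65628754,  1.97503477, -0.74775331]), 'tvec': array([  78.91128463, -289.53142899, 1797.66992454])}
top {'fx': 476.38506560109954, 'fy': 476.38506560109954, 'cx': 323.7883520257589, 'cy': 243.90497972054575, 'k1': -0.10583123220861317, 'rvec': array([ 2.11267937, -2.17395605,  0.14977734]), 'tvec': array([  37.30916668,  542.3089001 , 1147.82367601])}
```

View pics/scene0.png

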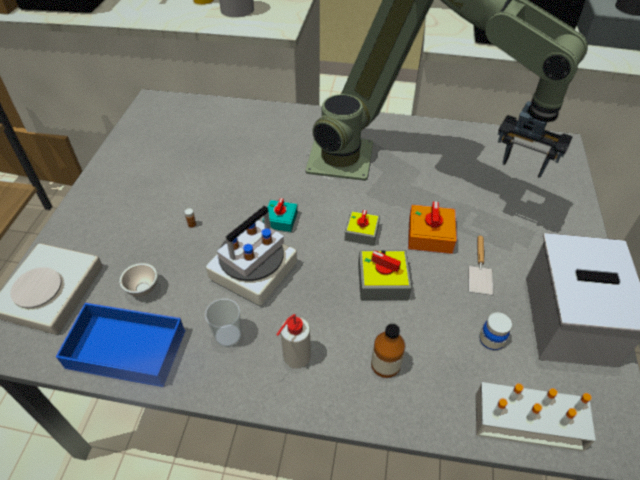

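View pics/top0.png

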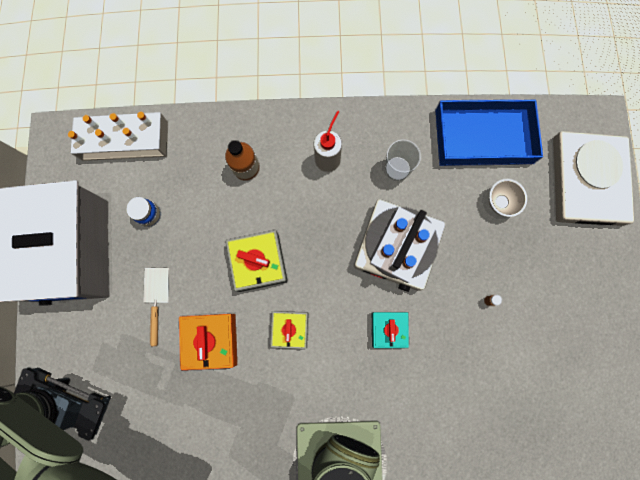

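Isolator candidates in the top picture are large yellow (256,261), small yellow (289,330), orange (207,342) and turquoise (390,330). Orange and turquoise are excluded and the larger yellow one is meant, so it is (256,261). For the carrier there is only the one on the stirrer at (405,243); the orange-capped rack at (118,133) is not it. I'll check a close crop.

```bash
python3 - <<'E'
import cv2,numpy as np
t=cv2.imread('pics/top0.png')
a=cv2.resize(t[220:300,215:295],(400,400),interpolation=cv2.INTER_CUBIC)
b=cv2.resize(t[195:295,350:450],(400,400),interpolation=cv2.INTER_CUBIC)
cv2.imwrite('pics/crop0.png',np.hstack([a,b]))
E
cat > h.py <<'E'
import cv2,numpy as np
from station import vision
def ray(n,uv):
    p=vision.camera_params(n);K=np.array([[p['fx'],0,p['cx']],[0,p['fy'],p['cy']],[0,0,1]])
    R=cv2.Rodrigues(p['rvec'])[0];C=-R.T@p['tvec']
    x=cv2.undistortPoints(np.array([[uv]],float),K,np.array([p['k1'],0,0,0]))[0,0]
    # exact inverse by iteration
    d=(np.array(uv,float)-[p['cx'],p['cy']])/p['fx'];x=d.copy()
    for _ in range(30): x=d/(1+p['k1']*(x@x))
    return C,R.T@np.array([*x,1])
def onz(n,uv,z):
    C,d=ray(n,uv);return (C+d*(z-C[2])/d[2])[:2]
def proj(n,P):
    p=vision.camera_params(n);R=cv2.Rodrigues(p['rvec'])[0];c=R@np.array(P,float)+p['tvec'];x=c[:2]/c[2]
    return x*(1+p['k1']*(x@x))*p['fx']+[p['cx'],p['cy']]
E
```

```text
(no output)
```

View pics/crop0.png

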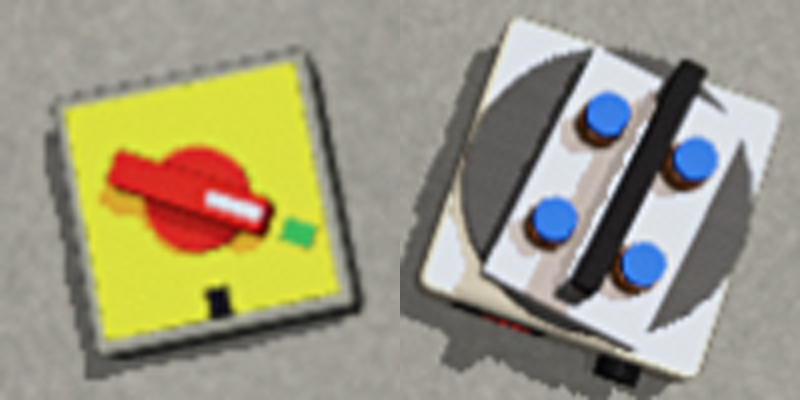

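The crop confirms the choice: the striped end of the handle points at the green mark (about (275,266)) and the black mark is at (259,280). The carrier bar runs from about (424,213) to (393,267). Next I'll measure by masks.

```bash
python3 - <<'E'
import cv2,numpy as np
from h import *
t=cv2.imread('pics/top0.png');hsv=cv2.cvtColor(t,cv2.COLOR_BGR2HSV)
def rect(mask,box,z,name,n='top'):
    m=np.zeros_like(mask);x0,y0,x1,y1=box;m[y0:y1,x0:x1]=mask[y0:y1,x0:x1]
    c=max(cv2.findContours(m,cv2.RETR_EXTERNAL,cv2.CHAIN_APPROX_NONE)[0],key=cv2.contourArea)
    P=np.array([onz(n,p[0],z) for p in c],np.float32)
    r=cv2.minAreaRect(P);print(name,r,'px',cv2.minAreaRect(c)[0]);return m
B=(215,220,295,300)
red=cv2.inRange(hsv,(0,130,90),(9,255,255))|cv2.inRange(hsv,(172,130,90),(180,255,255))
yel=cv2.inRange(hsv,(22,120,120),(36,255,255))
top=rect(yel|red,B,60,'yellow top')
m=np.zeros_like(red);m[220:300,215:295]=red[220:300,215:295]
def cen(mask,box,z):
    x0,y0,x1,y1=box;ys,xs=np.nonzero(mask[y0:y1,x0:x1]);p=(xs.mean()+x0,ys.mean()+y0);return p,onz('top',p,z),len(xs)
print('green',cen(cv2.inRange(hsv,(45,100,80),(80,255,255)),B,60))
print('white',cen(cv2.inRange(hsv,(0,0,170),(180,70,255)),(245,245,280,275),105))
print('black',cen(cv2.inRange(hsv,(0,0,0),(180,255,50)),(250,272,266,284),60))
print('red',cen(red,B,85))
bl=cv2.inRange(hsv,(0,0,0),(180,255,50))
rect(bl,(385,205,432,272),85+112,'carrier bar')
blue=cv2.inRange(hsv,(100,120,120),(125,255,255))
m=np.zeros_like(blue);m[210:275,375:440]=blue[210:275,375:440]
n,l,s,c=cv2.connectedComponentsWithStats(m)
P=[onz('top',c[i],85+64) for i in range(1,n) if s[i][4]>20];print(P,np.mean(P,0))
E
```

```text
yellow top ((506.093017578125, 192.01791381835938), (116.20439910888672, 115.91117858886719), 10.217577934265137) px (254.576904296875, 259.8846130371094)
green ((np.float64(274.0740740740741), np.float64(266.1111111111111)), array([489.00794082, 144.3954809 ]), 27)
white ((np.float64(265.1842105263158), np.float64(258.7894736842105)), array([502.27435109, 160.16118772]), 38)
black ((np.float64(258.3888888888889), np.float64(280.22222222222223)), array([455.61087494, 183.13544984]), 18)
red ((np.float64(252.25265957446808), np.float64(258.8563829787234)), array([505.34229451, 193.81537754]), 376)
carrier bar ((522.690673828125, -162.0433807373047), (19.290987014770508, 146.42779541015625), 60.87467575073242) px (408.2000427246094, 240.60000610351562)
[array([ 569.61426263, -157.39494401]), array([ 542.21731384, -205.71748569]), array([ 510.35885889, -123.72144303]), array([ 483.25616311, -172.77454209])] [ 526.36164962 -164.9021037 ]
```

```bash
python3 - <<'E'
import cv2,numpy as np
from h import *
t=cv2.imread('pics/top0.png')
s=cv2.imread('pics/scene0.png')
for n,uv in (('bar A',(238.6,253.4)),('bar B',(267.4,263.6))): print(n,onz('top',uv,105))
a=cv2.resize(s[235:305,350:420],(400,400),interpolation=cv2.INTER_CUBIC)
b=cv2.resize(s[200:300,200:300],(400,400),interpolation=cv2.INTER_CUBIC)
cv2.imwrite('pics/crop1.png',np.hstack([a,b]))
# predicted scene pixels
for P in [(506,192,105),(506,192,60),(524,-163.5,197),(526.4,-164.9,149)]: print(P,proj('scene',P),proj('top',P))
hsv=cv2.cvtColor(s,cv2.COLOR_BGR2HSV)
blue=cv2.inRange(hsv,(100,120,100),(125,255,255));m=np.zeros_like(blue);m[220:265,220:285]=blue[220:265,220:285]
n,l,st,c=cv2.connectedComponentsWithStats(m)
for i in range(1,n):
    if st[i][4]>8: print(c[i],st[i][4],onz('scene',c[i],145))
E
```

```text
bar A [516.81958011 222.99311315]
bar B [490.7735678  155.07162779]
(506, 192, 105) [386.72830717 256.72671938] [251.69219758 257.59246859]
(506, 192, 60) [385.07715802 267.53927063] [254.58294193 259.72852121]
(524, -163.5, 197) [248.80661423 219.97984891] [409.00997717 239.6802389 ]
(526.4, -164.9, 149) [249.86948021 233.4020401 ] [405.99030424 241.86213115]
[265.88888889 232.0952381 ] 63 [ 511.22663357 -126.23971709]
[247.6875 247.5625] 64 [ 571.03634362 -159.12823226]
```

View pics/crop1.png

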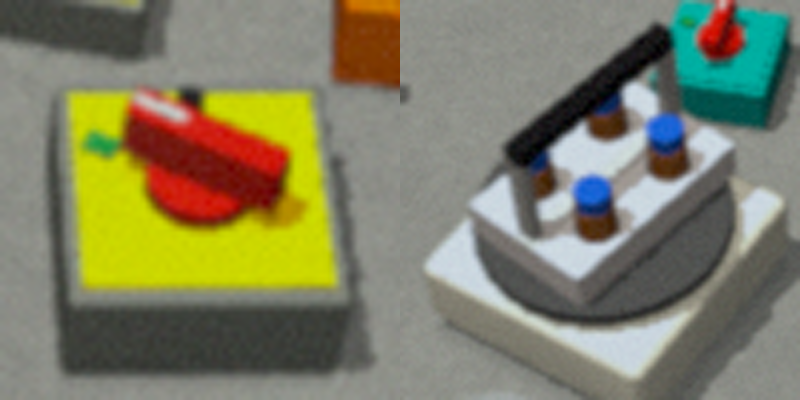

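Emit:
apply_moves([
  {"claw": 0, "xyz": [0.735, -0.858, 0], "turn": -0.049},
  {"claw": 0, "xyz": [0.735, -0.858, 0], "turn": -0.049},
  {"claw": 0, "xyz": [0.735, -0.858, 0], "turn": -0.049},
  {"claw": 0, "xyz": [0.735, -0.858, 0], "turn": -0.049},
  {"claw": 0, "xyz": [0.735, -0.858, 0], "turn": -0.049},
  {"claw": 0, "xyz": [0.735, -0.858, 0], "turn": -0.049},
  {"claw": 0, "xyz": [0.735, -0.858, 0], "turn": -0.049},
  {"claw": 0, "xyz": [0.735, -0.858, 0], "turn": -0.049},
  {"claw": 0, "xyz": [0.735, -0.858, 0], "turn": -0.049},
  {"claw": 0, "xyz": [0.735, -0.858, 0], "turn": -0.049},
])

```text
clock: 0.93
eef_pos: [358.4, 362.2, 213.6]
tcp_rot: [[-0.409, 0.912, -0.001], [0.912, 0.409, -0.001], [-0.0, -0.001, -1.0]]
ft_force: [1.0, 0.4, 0.4]
gripper_width: 91.1
```

Emit:
apply_moves([
  {"claw": 0, "xyz": [0.735, -0.858, 0], "turn": -0.049},
  {"claw": 0, "xyz": [0.735, -0.858, 0], "turn": -0.049},
  {"claw": 0, "xyz": [0.735, -0.858, 0], "turn": -0.049},
  {"claw": 0, "xyz": [0.735, -0.858, 0], "turn": -0.049},
  {"claw": 0, "xyz": [0.735, -0.858, 0], "turn": -0.049},
  {"claw": 0, "xyz": [0.735, -0.858, 0], "turn": -0.049},
  {"claw": 0, "xyz": [0.735, -0.858, 0], "turn": -0.049},
  {"claw": 0, "xyz": [0.735, -0.858, 0], "turn": -0.049},
  {"claw": 0, "xyz": [0.735, -0.858, 0], "turn": -0.049},
  {"claw": 0, "xyz": [0.735, -0.858, 0], "turn": -0.049},
])

```text
clock: 1.77
eef_pos: [505.4, 190.6, 213.6]
tcp_rot: [[0.341, 0.94, -0.001], [0.94, -0.341, -0.0], [-0.001, -0.001, -1.0]]
ft_force: [0.1, -0.6, -0.6]
gripper_width: 91.6
```

Emit:
apply_moves([
  {"claw": 0, "xyz": [0, 0, -0.5], "turn": 0},
  {"claw": 0, "xyz": [0, 0, -0.5], "turn": 0},
  {"claw": 0, "xyz": [0, 0, -0.5], "turn": 0},
  {"claw": 0, "xyz": [0, 0, -0.5], "turn": 0},
  {"claw": 0, "xyz": [0, 0, -0.5], "turn": 0},
  {"claw": 0, "xyz": [0, 0, -0.5], "turn": 0},
  {"claw": 0, "xyz": [0, 0, -0.5], "turn": 0},
  {"claw": 0, "xyz": [0, 0, 0], "turn": 0},
  {"claw": 0, "xyz": [0, 0, 0], "turn": 0},
  {"claw": 0, "xyz": [0, 0, 0], "turn": 0},
])

```text
clock: 2.6
eef_pos: [505.4, 191.9, 144.3]
tcp_rot: [[0.337, 0.941, 0.001], [0.941, -0.337, 0.0], [0.0, 0.001, -1.0]]
ft_force: [0.4, 0.3, 0.5]
gripper_width: 91.1
```

```bash
python3 - <<'E'
from station import status, vision
import cv2,numpy as np
s=status.state(); R=np.array(s['tcp_rot']);print(s['clock'],s['eef_pos'],np.degrees(np.arctan2(R[1,1],R[0,1])),R[:,2],s['q'],s['ft_force'])
a=vision.snapshot('top')[:,:,::-1][180:330,180:330];b=vision.snapshot('scene')[:,:,::-1][190:310,330:450]
cv2.imwrite('pics/c2.png',np.hstack([cv2.resize(a,(400,400),interpolation=2),cv2.resize(b,(400,400),interpolation=2)]))
E
```

```text
2.6 [505.36007041 191.89725252 144.28450961] -19.71835559386929 [ 8.50346744e-04  2.15741351e-04 -9.99999615e-01] [ 3.41680826e-01  3.20249374e-01  1.75062938e+00 -9.30960629e-05
  1.06984042e+00  6.85875551e-01] [0.43779416 0.26962734 0.47222466]
```

View pics/c2.png

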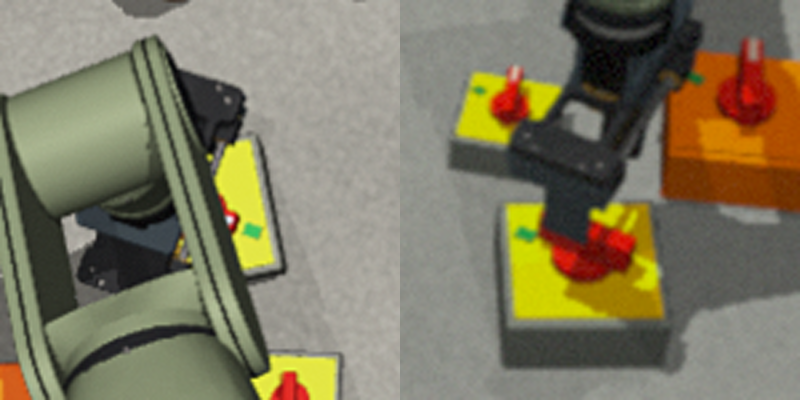

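The gripper sits over the red handle with its jaws across the bar, so I'll descend and close.

Emit:
apply_moves([
  {"claw": 0, "xyz": [0, 0, -0.55], "turn": 0},
  {"claw": 0, "xyz": [0, 0, -0.55], "turn": 0},
  {"claw": 0, "xyz": [0, 0, -0.55], "turn": 0},
  {"claw": 0, "xyz": [0, 0, -0.55], "turn": 0},
  {"claw": 0, "xyz": [0, 0, -0.55], "turn": 0},
  {"claw": 0, "xyz": [0, 0, -0.55], "turn": 0},
  {"claw": 0, "xyz": [0, 0, 0], "turn": 0},
  {"claw": 100, "xyz": [0, 0, 0], "turn": 0},
  {"claw": 160, "xyz": [0, 0, 0], "turn": 0},
  {"claw": 200, "xyz": [0, 0, 0], "turn": 0},
])

```text
clock: 3.53
eef_pos: [505.8, 191.9, 79.0]
tcp_rot: [[0.338, 0.941, 0.002], [0.941, -0.338, 0.001], [0.001, 0.002, -1.0]]
ft_force: [1.0, 1.3, -0.0]
gripper_width: 74.3
```

Emit:
apply_moves([
  {"claw": 255, "xyz": [0, 0, 0], "turn": 0},
  {"claw": 255, "xyz": [0, 0, 0], "turn": 0},
  {"claw": 255, "xyz": [0, 0, 0], "turn": 0},
  {"claw": 255, "xyz": [0, 0, 0], "turn": 0},
  {"claw": 255, "xyz": [0, 0, 0], "turn": 0},
  {"claw": 255, "xyz": [0, 0, 0], "turn": 0},
  {"claw": 255, "xyz": [0, 0, 0], "turn": 0},
  {"claw": 255, "xyz": [0, 0, 0], "turn": 0},
  {"claw": 255, "xyz": [0, 0, 0], "turn": 0},
  {"claw": 255, "xyz": [0, 0, 0], "turn": 0},
])

```text
clock: 4.37
eef_pos: [505.3, 191.6, 78.0]
tcp_rot: [[0.338, 0.941, 0.001], [0.941, -0.338, -0.0], [0.0, 0.001, -1.0]]
ft_force: [-0.3, -0.9, -0.8]
gripper_width: 18.0
```

Emit:
apply_moves([
  {"claw": 255, "xyz": [0, 0, 0], "turn": -0.044},
  {"claw": 255, "xyz": [0, 0, 0], "turn": -0.044},
  {"claw": 255, "xyz": [0, 0, 0], "turn": -0.044},
  {"claw": 255, "xyz": [0, 0, 0], "turn": -0.044},
  {"claw": 255, "xyz": [0, 0, 0], "turn": -0.044},
  {"claw": 255, "xyz": [0, 0, 0], "turn": -0.044},
  {"claw": 255, "xyz": [0, 0, 0], "turn": -0.044},
  {"claw": 255, "xyz": [0, 0, 0], "turn": -0.044},
  {"claw": 255, "xyz": [0, 0, 0], "turn": -0.044},
  {"claw": 255, "xyz": [0, 0, 0], "turn": -0.044},
])

```text
clock: 5.2
eef_pos: [504.9, 191.9, 78.0]
tcp_rot: [[0.862, 0.507, -0.0], [0.507, -0.862, 0.0], [-0.0, -0.0, -1.0]]
ft_force: [0.3, 0.6, -0.4]
gripper_width: 18.2
```

Emit:
apply_moves([
  {"claw": 255, "xyz": [0, 0, 0], "turn": -0.04},
  {"claw": 255, "xyz": [0, 0, 0], "turn": -0.04},
  {"claw": 255, "xyz": [0, 0, 0], "turn": -0.04},
  {"claw": 255, "xyz": [0, 0, 0], "turn": -0.04},
  {"claw": 255, "xyz": [0, 0, 0], "turn": -0.03},
  {"claw": 255, "xyz": [0, 0, 0], "turn": -0.03},
  {"claw": 255, "xyz": [0, 0, 0], "turn": 0},
  {"claw": 255, "xyz": [0, 0, 0], "turn": 0},
  {"claw": 255, "xyz": [0, 0, 0], "turn": 0},
  {"claw": 255, "xyz": [0, 0, 0], "turn": 0},
])

```text
clock: 6.03
eef_pos: [504.8, 192.1, 77.9]
tcp_rot: [[0.982, 0.189, -0.0], [0.189, -0.982, 0.001], [-0.0, -0.001, -1.0]]
ft_force: [-1.0, 3.0, -0.9]
gripper_width: 18.0
```

```bash
python3 - <<'E'
from station import status
import numpy as np
s=status.state(); R=np.array(s['tcp_rot']);print(s['clock'],s['eef_pos'],np.degrees(np.arctan2(R[1,1],R[0,1])),s['q'],s['ft_force'],s['ft_torque'],s['gripper_width'])
E
```

```text
6.0333 [504.82594862 192.08746336  77.94921792] -79.11231606167743 [3.41831194e-01 3.89674364e-01 1.83649966e+00 9.37713290e-04
 9.15585035e-01 1.72203005e+00] [-0.97998711  3.03301207 -0.87582178] [ 0.49774681  0.35693743 -0.04290912] 18.00657856544233
```

Now a touch further to be sure, then open and rise.

Emit:
apply_moves([
  {"claw": 255, "xyz": [0, 0, 0], "turn": -0.015},
  {"claw": 255, "xyz": [0, 0, 0], "turn": 0},
  {"claw": 180, "xyz": [0, 0, 0], "turn": 0},
  {"claw": 0, "xyz": [0, 0, 0], "turn": 0},
  {"claw": 0, "xyz": [0, 0, 0], "turn": 0},
  {"claw": 0, "xyz": [0, 0, 0], "turn": 0},
  {"claw": 0, "xyz": [0, 0, 0], "turn": 0},
  {"claw": 0, "xyz": [0, 0, 0], "turn": 0},
  {"claw": 0, "xyz": [0, 0, 0.2], "turn": 0},
  {"claw": 0, "xyz": [0, 0, 0.5], "turn": 0},
])

```text
clock: 6.87
eef_pos: [504.1, 191.2, 91.3]
tcp_rot: [[0.986, 0.165, -0.003], [0.165, -0.986, -0.001], [-0.003, 0.001, -1.0]]
ft_force: [0.6, -0.4, -0.9]
gripper_width: 68.6
```

Emit:
apply_moves([
  {"claw": 0, "xyz": [0, 0, 0.9], "turn": 0},
  {"claw": 0, "xyz": [0, 0, 0.9], "turn": 0},
  {"claw": 0, "xyz": [0, 0, 0.9], "turn": 0},
  {"claw": 0, "xyz": [0, 0, 0.9], "turn": 0},
  {"claw": 0, "xyz": [0, 0, 0.9], "turn": 0},
  {"claw": 0, "xyz": [0, 0, 0.9], "turn": 0},
  {"claw": 0, "xyz": [0, 0, 0.9], "turn": 0},
  {"claw": 0, "xyz": [0, 0, 0.9], "turn": 0},
  {"claw": 0, "xyz": [0, 0, 0.9], "turn": 0},
  {"claw": 0, "xyz": [0, 0, 0.9], "turn": 0},
])

```text
clock: 7.7
eef_pos: [504.9, 191.6, 274.0]
tcp_rot: [[0.986, 0.165, 0.001], [0.165, -0.986, 0.0], [0.001, -0.0, -1.0]]
ft_force: [1.0, 0.9, -0.7]
gripper_width: 90.8
```

Emit:
apply_moves([
  {"claw": 0, "xyz": [0.05, -0.89, 0], "turn": -0.0215},
  {"claw": 0, "xyz": [0.05, -0.89, 0], "turn": -0.0215},
  {"claw": 0, "xyz": [0.05, -0.89, 0], "turn": -0.0215},
  {"claw": 0, "xyz": [0.05, -0.89, 0], "turn": -0.0215},
  {"claw": 0, "xyz": [0.05, -0.89, 0], "turn": -0.0215},
  {"claw": 0, "xyz": [0.05, -0.89, 0], "turn": -0.0215},
  {"claw": 0, "xyz": [0.05, -0.89, 0], "turn": -0.0215},
  {"claw": 0, "xyz": [0.05, -0.89, 0], "turn": -0.0215},
  {"claw": 0, "xyz": [0.05, -0.89, 0], "turn": -0.0215},
  {"claw": 0, "xyz": [0.05, -0.89, 0], "turn": -0.0215},
])

```text
clock: 8.53
eef_pos: [514.9, 12.8, 273.1]
tcp_rot: [[0.985, -0.172, 0.001], [-0.172, -0.985, -0.0], [0.001, -0.0, -1.0]]
ft_force: [0.1, -0.1, -0.7]
gripper_width: 91.5
```

```bash
python3 - <<'E'
from station import status, vision
import cv2,numpy as np
a=vision.snapshot('top')[:,:,::-1][210:310,205:305];b=vision.snapshot('scene')[:,:,::-1][235:305,350:420]
cv2.imwrite('pics/c3.png',np.hstack([cv2.resize(a,(400,400),interpolation=2),cv2.resize(b,(400,400),interpolation=2)]))
E
```

```text
(no output)
```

View pics/c3.png

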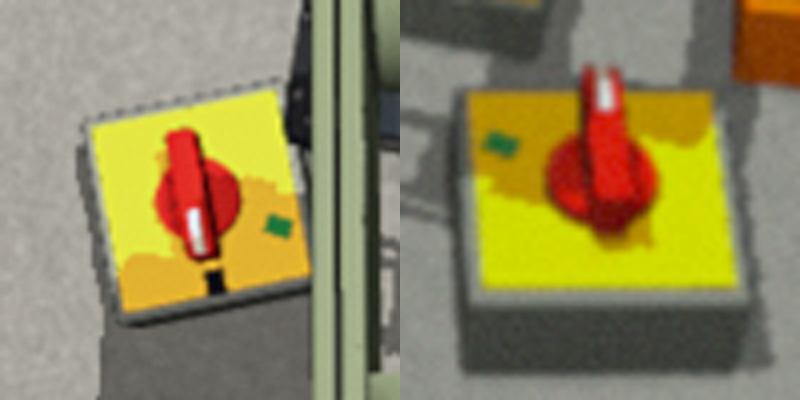

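The handle bar points at the black mark (crop (195,230) to (215,285)), so it is fully OFF. On to the carrier.

Emit:
apply_moves([
  {"claw": 0, "xyz": [0.05, -0.89, 0], "turn": -0.0215},
  {"claw": 0, "xyz": [0.05, -0.89, 0], "turn": -0.0215},
  {"claw": 0, "xyz": [0.05, -0.89, 0], "turn": -0.0215},
  {"claw": 0, "xyz": [0.05, -0.89, 0], "turn": -0.0215},
  {"claw": 0, "xyz": [0.05, -0.89, 0], "turn": -0.0215},
  {"claw": 0, "xyz": [0.05, -0.89, 0], "turn": -0.0215},
  {"claw": 0, "xyz": [0.05, -0.89, 0], "turn": -0.0215},
  {"claw": 0, "xyz": [0.05, -0.89, 0], "turn": -0.0215},
  {"claw": 0, "xyz": [0.05, -0.88, 0], "turn": -0.0215},
  {"claw": 0, "xyz": [0.05, -0.85, 0], "turn": -0.0215},
])

```text
clock: 9.47
eef_pos: [525.2, -163.3, 272.7]
tcp_rot: [[0.873, -0.488, 0.001], [-0.488, -0.873, 0.0], [0.001, -0.001, -1.0]]
ft_force: [-0.3, 0.6, -0.7]
gripper_width: 90.7
```

Emit:
apply_moves([
  {"claw": 0, "xyz": [0, 0, -0.5], "turn": 0},
  {"claw": 0, "xyz": [0, 0, -0.5], "turn": 0},
  {"claw": 0, "xyz": [0, 0, -0.5], "turn": 0},
  {"claw": 0, "xyz": [0, 0, -0.5], "turn": 0},
  {"claw": 0, "xyz": [0, 0, -0.5], "turn": 0},
  {"claw": 0, "xyz": [0, 0, 0], "turn": 0},
  {"claw": 0, "xyz": [0, 0, 0], "turn": 0},
  {"claw": 0, "xyz": [0, 0, 0], "turn": 0},
  {"claw": 0, "xyz": [0, 0, 0], "turn": 0},
  {"claw": 0, "xyz": [0, 0, 0], "turn": 0},
])

```text
clock: 10.3
eef_pos: [525.4, -163.4, 222.6]
tcp_rot: [[0.873, -0.487, 0.001], [-0.487, -0.873, -0.001], [0.001, -0.0, -1.0]]
ft_force: [-0.1, 0.3, -0.1]
gripper_width: 91.5
```

```bash
python3 - <<'E'
from station import status, vision
import cv2,numpy as np
s=status.state(); R=np.array(s['tcp_rot']);print(s['clock'],s['eef_pos'],np.degrees(np.arctan2(R[1,1],R[0,1])),s['q'])
a=vision.snapshot('top')[:,:,::-1][180:310,340:470];b=vision.snapshot('scene')[:,:,::-1][180:300,190:310]
cv2.imwrite('pics/c4.png',np.hstack([cv2.resize(a,(400,400),interpolation=2),cv2.resize(b,(400,400),interpolation=2)]))
E
```

```text
10.3 [ 525.40408697 -163.3977733   222.62384741] -119.17616844680487 [-3.22348715e-01  2.74464539e-01  1.60750144e+00 -1.13723404e-04
  1.25828227e+00  1.75770280e+00]
```

View pics/c4.png

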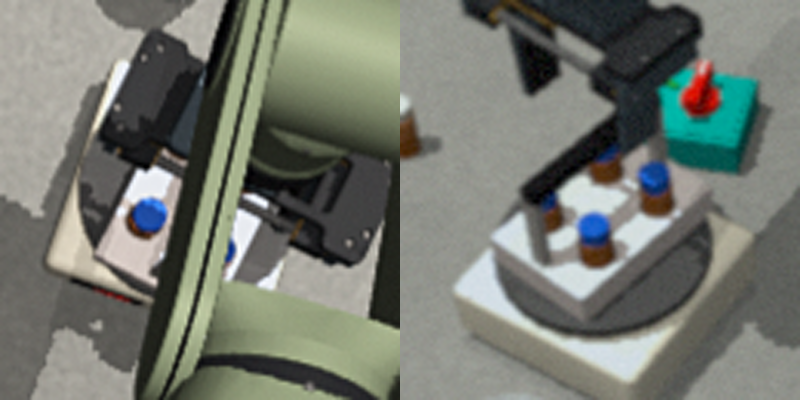

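Jaws straddle the bar near its middle. Descend and close gently.

Emit:
apply_moves([
  {"claw": 0, "xyz": [0, -0.04, -0.45], "turn": 0},
  {"claw": 0, "xyz": [0, 0, -0.45], "turn": 0},
  {"claw": 0, "xyz": [0, 0, -0.45], "turn": 0},
  {"claw": 0, "xyz": [0, 0, -0.45], "turn": 0},
  {"claw": 0, "xyz": [0, 0, -0.45], "turn": 0},
  {"claw": 0, "xyz": [0, 0, -0.38], "turn": 0},
  {"claw": 80, "xyz": [0, 0, 0], "turn": 0},
  {"claw": 150, "xyz": [0, 0, 0], "turn": 0},
  {"claw": 180, "xyz": [0, 0, 0], "turn": 0},
  {"claw": 190, "xyz": [0, 0, 0], "turn": 0},
])

```text
clock: 11.23
eef_pos: [525.5, -164.2, 169.9]
tcp_rot: [[0.873, -0.488, 0.001], [-0.488, -0.873, -0.0], [0.001, -0.0, -1.0]]
ft_force: [0.6, -0.3, 0.1]
gripper_width: 67.6
```

Emit:
apply_moves([
  {"claw": 190, "xyz": [0, 0, 0], "turn": 0},
  {"claw": 190, "xyz": [0, 0, 0], "turn": 0},
  {"claw": 190, "xyz": [0, 0, 0], "turn": 0},
  {"claw": 195, "xyz": [0, 0, 0], "turn": 0},
  {"claw": 200, "xyz": [0, 0, 0], "turn": 0},
  {"claw": 205, "xyz": [0, 0, 0], "turn": 0},
  {"claw": 210, "xyz": [0, 0, 0], "turn": 0},
  {"claw": 215, "xyz": [0, 0, 0], "turn": 0},
  {"claw": 255, "xyz": [0, 0, 0], "turn": 0},
  {"claw": 255, "xyz": [0, 0, 0], "turn": 0},
])

```text
clock: 12.07
eef_pos: [525.0, -164.2, 169.4]
tcp_rot: [[0.873, -0.488, -0.0], [-0.488, -0.873, -0.0], [-0.0, 0.0, -1.0]]
ft_force: [-0.9, 0.5, -0.1]
gripper_width: 16.0
```

Emit:
apply_moves([
  {"claw": 255, "xyz": [0, 0, 0], "turn": 0},
  {"claw": 255, "xyz": [0, 0, 0], "turn": 0},
  {"claw": 255, "xyz": [0, 0, 0], "turn": 0},
  {"claw": 255, "xyz": [0, 0, 0], "turn": 0},
  {"claw": 255, "xyz": [0, 0, 0.03], "turn": 0},
  {"claw": 255, "xyz": [0, 0, 0.06], "turn": 0},
  {"claw": 255, "xyz": [0, 0, 0.06], "turn": 0},
  {"claw": 255, "xyz": [0, 0, 0.06], "turn": 0},
  {"claw": 255, "xyz": [0, 0, 0.06], "turn": 0},
  {"claw": 255, "xyz": [0, 0, 0], "turn": 0},
])

```text
clock: 12.9
eef_pos: [525.0, -164.1, 174.8]
tcp_rot: [[0.873, -0.488, -0.0], [-0.488, -0.873, 0.0], [-0.0, 0.0, -1.0]]
ft_force: [0.1, 0.6, -5.8]
gripper_width: 15.8
```

```bash
python3 - <<'E'
from station import status, vision
import cv2,numpy as np
s=status.state();print(s['clock'],s['eef_pos'],s['ft_force'],s['ft_torque'],s['gripper_width'])
b=vision.snapshot('scene')[:,:,::-1][180:300,190:310]
cv2.imwrite('pics/c5.png',cv2.resize(b,(600,600),interpolation=2))
E
```

```text
12.9 [ 525.02882729 -164.08621057  174.76927723] [ 0.07439233  0.64963122 -5.84404494] [0.03310726 0.13966862 0.00422287] 15.7504971643279
```

View pics/c5.png

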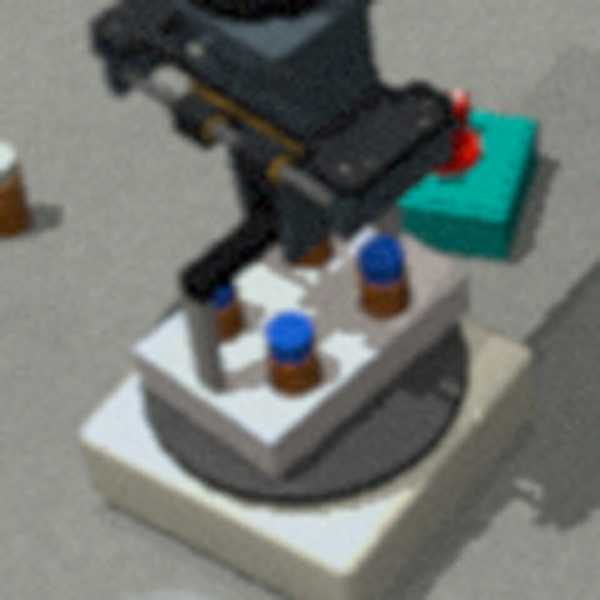

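The carrier hangs freely (5.8 N, about 0.6 kg), about 5 mm up, level, with its vials seated. Next I'll lift about 58 mm more.

Emit:
apply_moves([
  {"claw": 255, "xyz": [0, 0, 0.08], "turn": 0},
  {"claw": 255, "xyz": [0, 0, 0.15], "turn": 0},
  {"claw": 255, "xyz": [0, 0, 0.2], "turn": 0},
  {"claw": 255, "xyz": [0, 0, 0.2], "turn": 0},
  {"claw": 255, "xyz": [0, 0, 0.2], "turn": 0},
  {"claw": 255, "xyz": [0, 0, 0.2], "turn": 0},
  {"claw": 255, "xyz": [0, 0, 0.2], "turn": 0},
  {"claw": 255, "xyz": [0, 0, 0.2], "turn": 0},
  {"claw": 255, "xyz": [0, 0, 0.2], "turn": 0},
  {"claw": 255, "xyz": [0, 0, 0.2], "turn": 0},
])

```text
clock: 13.78
eef_pos: [525.0, -164.1, 211.8]
tcp_rot: [[0.873, -0.488, -0.0], [-0.488, -0.873, -0.0], [0.0, 0.0, -1.0]]
ft_force: [-0.6, -0.3, -6.2]
gripper_width: 15.7
```

Emit:
apply_moves([
  {"claw": 255, "xyz": [0, 0, 0.2], "turn": 0},
  {"claw": 255, "xyz": [0, 0, 0.2], "turn": 0},
  {"claw": 255, "xyz": [0, 0, 0.2], "turn": 0},
  {"claw": 255, "xyz": [0, 0, 0.2], "turn": 0},
  {"claw": 255, "xyz": [0, 0, 0.2], "turn": 0},
  {"claw": 255, "xyz": [0, 0, 0.12], "turn": 0},
  {"claw": 255, "xyz": [0, 0, 0.05], "turn": 0},
  {"claw": 255, "xyz": [0, 0, 0], "turn": 0},
  {"claw": 255, "xyz": [0, 0, 0], "turn": 0},
  {"claw": 255, "xyz": [0, 0, 0], "turn": 0},
])

```text
clock: 14.62
eef_pos: [524.9, -164.0, 234.5]
tcp_rot: [[0.873, -0.488, -0.001], [-0.488, -0.873, 0.0], [-0.001, 0.0, -1.0]]
ft_force: [0.0, -0.2, -6.8]
gripper_width: 15.8
```

Emit:
apply_moves([
  {"claw": 255, "xyz": [0, 0, 0], "turn": 0},
  {"claw": 255, "xyz": [0, 0, 0], "turn": 0},
  {"claw": 255, "xyz": [0, 0, 0], "turn": 0},
  {"claw": 255, "xyz": [0, 0, 0], "turn": 0},
  {"claw": 255, "xyz": [0, 0, 0], "turn": 0},
  {"claw": 255, "xyz": [0, 0, 0], "turn": 0},
  {"claw": 255, "xyz": [0, 0, 0], "turn": 0},
  {"claw": 255, "xyz": [0, 0, 0], "turn": 0},
  {"claw": 255, "xyz": [0, 0, 0], "turn": 0},
  {"claw": 255, "xyz": [0, 0, 0], "turn": 0},
])

```text
clock: 15.45
eef_pos: [525.0, -164.1, 234.8]
tcp_rot: [[0.873, -0.488, -0.0], [-0.488, -0.873, -0.0], [-0.0, 0.0, -1.0]]
ft_force: [-0.8, 0.4, -6.6]
gripper_width: 15.8
```

```bash
python3 - <<'E'
from station import status, vision
import cv2,numpy as np
s=status.state();print(s['clock'],s['eef_pos'],s['ft_force'],s['ft_torque'],s['gripper_width'],abs(np.array(s['qvel'])).max())
cv2.imwrite('pics/top6.png',vision.snapshot('top')[:,:,::-1])
b=vision.snapshot('scene')[:,:,::-1];cv2.imwrite('pics/scene6.png',b)
cv2.imwrite('pics/c6.png',cv2.resize(b[170:300,190:320],(600,600),interpolation=2))
E
```

```text
15.45 [ 525.01172568 -164.10193612  234.76206778] [-0.76535861  0.37220875 -6.59689565] [0.06203608 0.20246287 0.00453254] 15.787401615622528 0.0009834815352149097
```

View pics/c6.png

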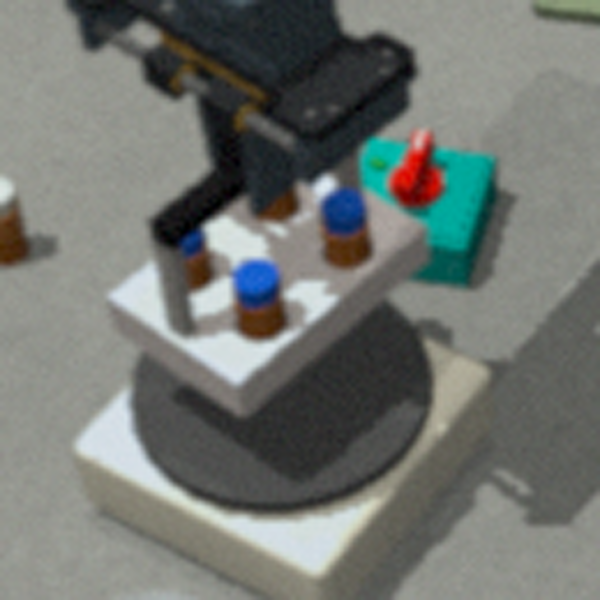

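View pics/top6.png

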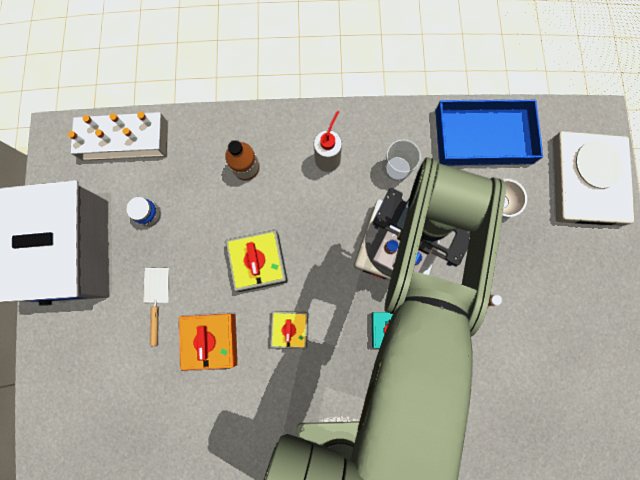

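The carrier is about 65 mm up, level and steady. All four blue caps are visible in place, the handle at (254,262) points to the black mark, and the bystanders are where they were. Handing in.

```bash
python3 -c "
from station import job
print(job.hand_in())"
```

```text
the job is handed in; nothing more can be done
None
```

I turned the large yellow isolator's handle clockwise from green to black. Then I took the carrier by its bar, lifted it straight up and handed the job in at about 15.6 s with the carrier still in the gripper. The hand-in gave no verdict.

**Last checks:**
- **Switch:** pictures taken after I let go and again at the end show the pointer on the black mark (OFF). I could not read the joint value itself.
- **Carrier:** TCP height rose by about 65 mm from the grasp. The load is about 6.6 N, the grip width steady at 15.8 mm, and joint speeds are at most about 0.001 rad/s. It looks level, with clear space above the plate.
- **Vials and bystanders:** all four vials look seated. The bystanders I could see had not moved; the arm partly hid the mortar and spare vial in the final top view.

**Disagreements:** two results did not quite agree, and neither affected the job. The bar and the caps gave carrier positions about 5 mm apart along the bar. The first handle angle from the white stripe alone was about 13° off, so I used the bar's ends and the green mark instead.

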